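Cradle the vial and hold the sprung chamber cover just below balance

ROBOT

A 7-joint arm with a two-finger parallel gripper is mounted at the origin on a cart in front of the work surface, level with it; the furniture and walls round the work are solid. World frame = base frame: x ahead of the robot, y to its left, z up, the work surface at z = 0. Lengths are in m, angles in rad, forces in N, time in s.
With the tool pointing down it reaches from about 0.4 to 0.875 m from the base axis. Payload 4.4 kg.
Tool frame: the origin (TCP) lies between the finger pads; the fingertips stand 19 mm ahead of it and the grasp point (between the pads) is the TCP (manip.finger_overhang is the distance from the TCP to the fingertips, in m); z points along the fingers, y is the line along which they close (so a half turn about z gives the same grasp; the last joint's range is limited). The gripper opens to 85 mm and grips with 20 to 120 N. Pads are 22 mm wide; open, the fingers measure 114 mm over their backs; the gripper's body (76 mm by 85 mm) begins 54 mm behind the grasp point. The pads swing forward as they close: fully open they stand 13 mm farther back than shut.
Start: joints at [1.224, 0.628, 0.038, 1.517, -0.027, 0.996, -0.02], TCP at [0.18, -0.625, 0.25] pointing down, gripper open.
Joint ranges: [-3.06, 3.06], [-0.37, 2.12], [-1.25, 1.32], [0.18, 2.47], [-1.1, 4.24], [0.23, 1.98], [-2.94, 2.94]. Speed limits (rad/s): [2.57, 2.57, 3.14, 3.14, 3.14, 3.14, 3.14].

INTERFACE

Orientations are given as a unit quaternion [w, x, y, z].
In Python, from workcell import manip, grab_frame, camera_info gives the robot as it stands. The module is installed in compiled form; this text tells all that it offers. Calls block until the motion is done:
- manip.move_ptp(position, orientation): joint-space move of the TCP to a pose.
- manip.servo_line(position, velocity=0.15, rotation=None, until_force=None): straight line of the TCP; rotation=None keeps the orientation; velocity is the mean speed in m/s. With until_force (N) it stops when the force on the tool has changed by that much, and returns True; else False.
- manip.movej(angles): joint-space move.
- manip.set_gripper(opening, strength=None): finger opening in m; strength is the grip in N (None keeps the last); returns when the fingers have stopped.
- manip.hold(seconds).
- manip.ik(position, orientation): joint angles nearest the present ones, or None.
- manip.get_state(): the state.
- grab_frame(name): name is "scene" or "top" or "wrist"; returns the picture (384x512x3 uint8, red, green, blue); there is no depth.
- camera_info(name): a dict with "intrinsics" (3x3 intrinsics, pixels), "k1" (the pictures are not rectified: a ray, as slopes to the right and down, at radius r is drawn at 1 + k1 r^2 times it, then the intrinsics apply), "T" (4x4, takes a point from camera to world coordinates); the wrist camera has in their place "T_tool_cam" (4x4, takes a point from camera to tool coordinates, whose origin is the TCP and whose axes are the flange's). Camera axes: x right, y down, z forward; pixel columns grow to the right and rows downward; lengths in m; the calibration is good to about 2 mm. A picture is of the moment at which its call begins: read the wrist's pose just before it. camera_info takes no time and is no camera call.
A pose or a line that the arm cannot do raises manip.Unreachable and nothing moves.
- manip.sign_off(): hands the job in; it is judged then, once.
The state is a dict: "clock": time; "joint_pos": joint angles; "joint_vel": joint speeds; "joint_torque": joint torques, N m; "eef_pos": TCP position; "ee_rot": TCP orientation; "force": force on the tool from outside, world axes, zero at the start; "torque": the same for the moment, N m; "finger_gap": finger opening in m; "grip_force": force on a finger pad.
Only numpy, scipy, OpenCV 4.12 (cv2) and the standard library are available. Lean on these libraries where they do the work, as an engineer would, in place of code of your own. Each camera call takes 0.05 s, during which the arm holds its last target. There are 200 camera calls.

TASK

A colleague is about to load the roller chamber: lay the capped vial that stands on the bench on its side in the metal V cradle (cap to either end) and let go of it. Then raise the chamber's sprung cover by its bar handle past its balance point, which is a little under 60 degrees open, without letting it spring fully open, and ease it back to roughly ten degrees below that point, so that it would fall shut if released. Finish holding the cover still there, in the gripper; leave the other things on the bench where they are.

Things in the scene. Friction and masses are not known exactly. Their poses are not given: they have to be found in the camera images.
- vial: Clear round sample vial with a white screw cap, 29 mm in diameter and 68 mm tall, about 30 g, standing upright on the bench at the start. Origin: centre of its underside; its z axis points along it to the cap.
- vial_mid (a point): Centre of the vial: on its axis, halfway up (34 mm from the underside).
- cradle: Small fixed aluminium cradle: base plate 50 x 104 mm (x, y), 10 mm thick; two 12 mm thick V saddles (90 degrees, 26 mm wide, tops 42 mm above the bench) at y = -26 and +26 mm, open between them; end stops 24 mm wide, 52 mm high, 82 mm apart. All are narrower than the vial, so fingers pass beside it. Origin: centre of the underside, on the bench; the V runs along its y axis.
- cradle_seat (a point): Where the middle of a properly laid vial comes to be: 55 mm above the cradle's origin, the vial's axis along the cradle's y axis (7 mm of play to either end). Same axes as the cradle.
- chamber: Fixed grey box, the roller chamber, 130 x 130 mm and 86 mm high, under the white sprung cover; two black rollers inside. Origin: centre of its underside, on the bench. Its front looks along its -x axis, roughly toward the robot.
- cover_hinge (a point): Middle of the cover's hinge axis, at the back of the chamber: 58 mm behind the chamber's origin along its x axis and 94 mm above the bench. The hinge axis is the chamber's y axis.
- cover_handle (a point): Middle of the cover's handle: a horizontal round steel bar, 12 mm in diameter, parallel to the hinge, 172 mm from the hinge axis; at the height of the hinge when shut. The bar is 100 mm long on a 10 mm arm at each end; the clear gap between the bar and the cover's front edge is 36 mm. Its axes turn with the cover.
- cover (a joint): Opening angle of the cover in rad: 0 shut (the start), growing as the handle rises; stop at 1.75. Over-centre spring, balance point at 1.00 rad (57 degrees): below it the cover falls shut by itself, above it it springs open. Upward force at the bar: about 2.4 N to leave shut, about 0.6 N to hold at 0.83 rad; past the balance it pulls open with up to 3 N.
- dropper_bottle: Bystander: small round reagent bottle with a pointed cap, 34 mm in diameter, 97 mm tall. Origin: centre of its underside.
- foil_jar: Bystander: small jar under crumpled foil, 50 mm wide, 48 mm tall. Origin: centre of its underside.
- petri_dish: Bystander: flat round dish, 91 mm in diameter, 16 mm high. Origin: centre of its underside.
Not all that is in view belongs to the job. What is shaped like the vial but brown or pink is not meant.

How it is judged:
On the way, in this order (a step that is already met when the one before it is completed fails the run):
1. the vial lies on its side in the cradle, let go (x of vial_mid in the frame of cradle between -0.005 and 0.005 m and y of vial_mid in the frame of cradle between -0.009 and 0.009 m and z of vial_mid in the frame of cradle between 0.05 and 0.059 m and angle between the z axis of vial and the y axis of cradle, either way round below 0.12 rad and contact force between the fingers and vial below 0.05 N and linear speed of vial below 0.03 m/s), for 0.3 s.
2. the cover has been raised past its balance point, in the gripper (value of joint cover above 1.05 rad and contact force between the fingers and cover above 0.1 N), for 0.1 s.
At the end, for the whole second after the job is handed in: The vial lies untouched in the cradle (axis within 7 degrees of the V, middle within 5 mm of the V's centre line, 9 mm along it, at 50 to 59 mm height), and the fingers hold the cover (at least 0.1 N of contact) still between 0.70 and 0.96 rad, below its balance point at 1.00 (all of step 1 and contact force between the fingers and cover above 0.1 N and value of joint cover between 0.7 and 0.96 rad and velocity of joint cover between -0.08 and 0.08 rad/s); the arm keeps its last pose, push and grip.
It fails at once if the cover springs fully open (value of joint cover above 1.6 rad).
It fails at once if the dropper bottle is pushed away or knocked over (distance of dropper_bottle from where it was at the start of the episode above 0.03 m or angle between dropper_bottle's own z axis and vertical above 0.5 rad).
It fails at once if the foil jar is pushed away or knocked over (distance of foil_jar from where it was at the start of the episode above 0.03 m or angle between foil_jar's own z axis and vertical above 0.5 rad).
It fails at once if the petri dish is pushed away or knocked over (distance of petri_dish from where it was at the start of the episode above 0.03 m or angle between petri_dish's own z axis and vertical above 0.5 rad).
It also fails if it takes over 58 s, if anything falls off the work surface, if the arm or the gripper's body presses on something with over 40 N, if the wrist force passes 120 N, or if a joint passes its speed limit or range.

## Working session

There is one attempt and no reset: what is moved stays moved. The work goes in short steps, each a Python script; the robot and the scene stay as the last script left them, time stands still between calls to the robot, and variables do not carry over. Pictures are saved under pics/ and viewed, at most 14 in all, crops included, and the job is handed in when it is done.

```bash
mkdir -p pics
cat > h.py <<'E'
import numpy as np, cv2
from workcell import manip, grab_frame, camera_info
from scipy.spatial.transform import Rotation as R
def q2R(q): return R.from_quat([q[1],q[2],q[3],q[0]]).as_matrix()
def R2q(M):
    x,y,z,w=R.from_matrix(M).as_quat(); return [w,x,y,z]
def snap(name,fn=None):
    st=manip.get_state(); im=grab_frame(name)
    if fn: cv2.imwrite('pics/'+fn,im[:,:,::-1])
    ci=camera_info(name)
    if name=='wrist':
        T=np.eye(4);T[:3,:3]=q2R(st['ee_rot']);T[:3,3]=st['eef_pos'];T=T@np.array(ci['T_tool_cam'])
    else: T=np.array(ci['T'])
    return im,(np.array(ci['intrinsics']),ci['k1'],T)
def ray(cal,u,v):
    K,k1,T=cal
    d=np.array([(u-K[0,2])/K[0,0],(v-K[1,2])/K[1,1]]);s=d.copy()
    for _ in range(20): s=d/(1+k1*(s@s))
    return T[:3,3],T[:3,:3]@np.array([s[0],s[1],1])
def onplane(cal,u,v,z):
    o,d=ray(cal,u,v); return o+d*(z-o[2])/d[2]
def proj(cal,p):
    K,k1,T=cal; c=T[:3,:3].T@(np.array(p)-T[:3,3]); s=c[:2]/c[2]; s=s*(1+k1*(s@s))
    return K[0,0]*s[0]+K[0,2],K[1,1]*s[1]+K[1,2]
def down(yaw):  # tool z down, tool y (closing) along world angle yaw
    y=np.array([np.cos(yaw),np.sin(yaw),0]);z=np.array([0,0,-1.]);return np.c_[np.cross(y,z),y,z]
E
python3 - <<'E'
from h import *
a,c=snap('scene','s0.png');b,c2=snap('top','t0.png')
print(c[2],c2[2],camera_info('wrist'),manip.get_state())
E
```

```text
[[ 0.89681249 -0.26180516  0.35663063  0.20872612]
 [-0.44240792 -0.53363322  0.72077099 -0.89572389]
 [ 0.00160839 -0.80417264 -0.59439362  0.65417611]
 [ 0.          0.          0.          1.        ]] [[ 0.01678381 -0.98581726  0.16698096  0.32901822]
 [-0.99961235 -0.01283371  0.02470708 -0.21895441]
 [-0.02221368 -0.1673309  -0.98565051  1.31712384]
 [ 0.          0.          0.          1.        ]] {'intrinsics': array([[283.08925082,   0.        , 256.97935377],
       [  0.        , 283.08925082, 189.7433389 ],
       [  0.        ,   0.        ,   1.        ]]), 'k1': -0.02688975826536686, 'T_tool_cam': array([[ 6.65073078e-04, -9.61111241e-01, -2.76160714e-01,
         7.01616770e-02],
       [ 9.99999133e-01,  9.53088891e-04, -9.08717037e-04,
        -8.63442032e-04],
       [ 1.13658387e-03, -2.76159870e-01,  9.61111042e-01,
        -1.23970201e-01],
       [ 0.00000000e+00,  0.00000000e+00,  0.00000000e+00,
         1.00000000e+00]])} {'clock': 0.1, 'joint_pos': array([ 1.22420527,  0.62924463,  0.03843107,  1.51828062, -0.02700636,
        0.99632077, -0.02002512]), 'joint_vel': array([ 0.00015766, -0.00460041, -0.00086371, -0.00189619, -0.00187384,
        0.00025649, -0.00165518]), 'joint_torque': array([ 2.57519830e-03, -5.64534688e+01,  1.23025417e+00, -1.93974227e+01,
        1.12009747e-02,  5.46173542e-03,  1.85724383e-05]), 'eef_pos': array([ 0.1800139 , -0.62401281,  0.24948258]), 'ee_rot': array([-8.59174960e-04,  9.90161598e-01,  1.39925897e-01, -1.23546118e-04]), 'force': array([ 0.35318069, -0.23034662, -1.04941848]), 'torque': array([ 0.02071127, -0.02898585,  0.0145766 ]), 'grip_force': 0.0, 'finger_gap': 0.08524879847438951}
```

View pics/s0.png

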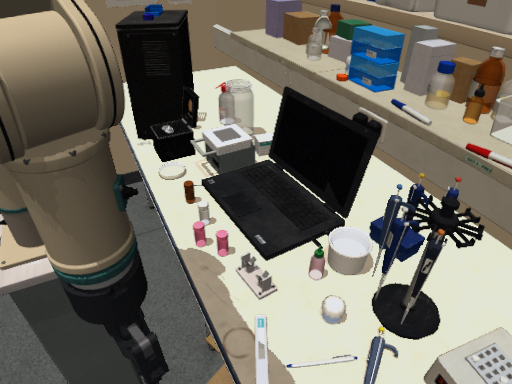

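View pics/t0.png

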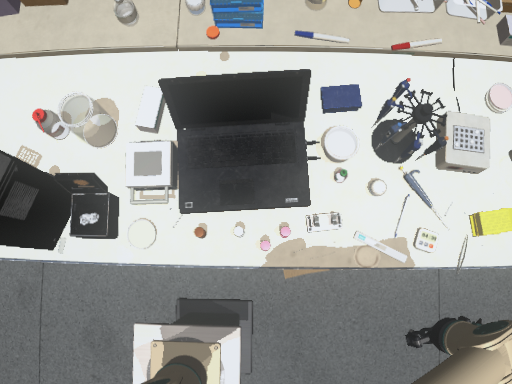

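The scene picture shows the clear, white-capped vial at (204,210), the cradle at (257,277) and the chamber at (228,148). In the top picture they are at (239,229), (323,221) and (150,165), with the handle bar near (151,200).

Run:
```python
from h import *
b,c=snap('top')
for n,u,v,z in [('vial',239,229,.068),('cradle',323,221,.03),('handle',151,200,.094),('cov TL',126,142,.1),('cov TR',172,142,.1),('cov BL',127,188,.1),('cov BR',173,188,.1),('pink',285,230,.06),('brown',200,231,.06),('pet',142,234,.016),('laptopBR',310,208,.02)]:
    print(n,onplane(c,u,v,z).round(3))
im=cv2.imread('pics/t0.png')
x=np.vstack([cv2.resize(im[130:250,110:270],None,fx=5,fy=5,interpolation=cv2.INTER_CUBIC)])
cv2.imwrite('pics/t0c.png',x)
```

```text
vial [ 0.433 -0.153  0.068]
cradle [ 0.463 -0.396  0.03 ]
handle [0.508 0.097 0.094]
cov TL [0.677 0.18  0.1  ]
cov TR [0.677 0.043 0.1  ]
cov BL [0.541 0.167 0.1  ]
cov BR [0.543 0.034 0.1  ]
pink [ 0.433 -0.284  0.06 ]
brown [ 0.426 -0.042  0.06 ]
pet [0.417 0.139 0.016]
laptopBR [ 0.502 -0.359  0.02 ]
```

View pics/t0c.png

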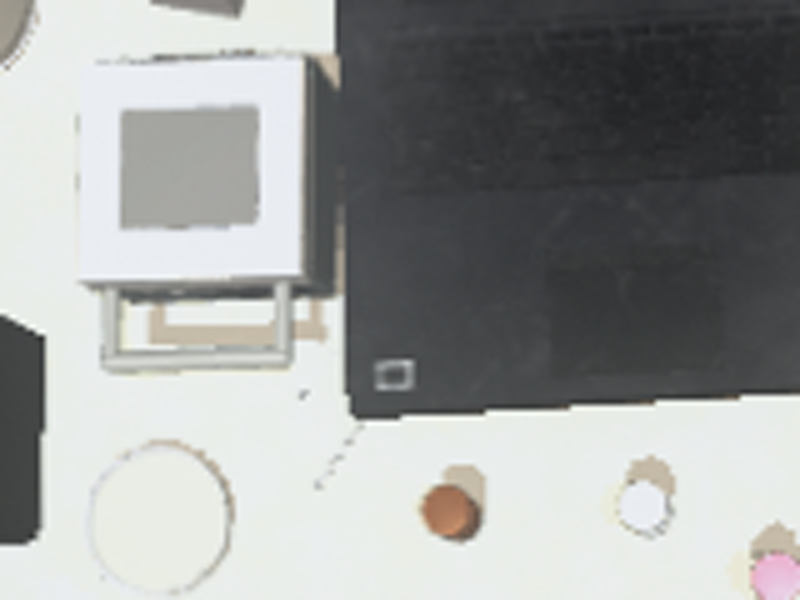

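```bash
cat >> h.py <<'E'
def tool(zdir,up):  # tool z along zdir, closing axis y perpendicular to zdir and up
    z=zdir/np.linalg.norm(zdir); y=np.cross(z,up); y/=np.linalg.norm(y); return np.c_[np.cross(y,z),y,z]
E
python3 - <<'E'
from h import *
b,c=snap('top')
V=onplane(c,239,231.4,.068); V[2]=0; print('vial',V.round(3)); C=np.array([.463,-.396,0])
print('bar ends',onplane(c,130.6,202,.094).round(3),onplane(c,168,201,.094).round(3))
Z=np.array([0,0,1.])
flip=np.diag([-1,-1,1.])
for p in (25,35,45,55):
    g=[];pl=[]
    P=np.radians(p)
    for a in range(0,360,30):
        A=np.radians(a); d=np.array([np.cos(A),np.sin(A),0])
        M=tool(d*np.cos(P)-Z*np.sin(P),Z)
        for f,N in (('',M),('f',M@flip)):
            ok=[manip.ik(list(V+Z*.042-N[:,2]*s),R2q(N)) is not None for s in (0,.08)]
            if all(ok): g.append(str(a)+f)
    for b in (90,-90):
        B=np.radians(b); d=np.array([np.cos(B),np.sin(B),0])
        # vial cap along +d ; tool z = -d sin p - z cos p ... 
        zt=-d*np.sin(P)-Z*np.cos(P)
        y=np.cross(d,zt);y/=np.linalg.norm(y);y=-y if False else y
        M=np.c_[np.cross(y,zt),y,zt]
        for f,N in (('',M),('f',M@flip)):
            ok=[manip.ik(list(C+Z*(.055+h)+d*.008),R2q(N)) is not None for h in (0,.1)]
            if all(ok): pl.append(str(b)+f)
    print(p,'grasp',g,'place',pl)
E
```

```text
vial [ 0.426 -0.154  0.   ]
bar ends [0.502 0.156 0.094] [0.506 0.047 0.094]
25 grasp ['60', '60f', '90', '90f', '120', '120f', '150', '150f', '180', '180f', '210', '210f', '240', '240f', '270', '270f'] place ['90', '90f', '-90', '-90f']
35 grasp ['30', '30f', '60', '60f', '90', '90f', '120', '120f', '150', '150f', '180', '180f', '210', '210f', '240', '240f', '270', '270f'] place ['90', '90f', '-90', '-90f']
45 grasp ['60', '60f', '90', '90f', '120', '120f', '150', '150f', '180', '180f', '210', '210f', '240', '240f', '270', '270f'] place ['90', '90f', '-90', '-90f']
55 grasp ['60', '60f', '90', '90f', '120', '120f', '150', '150f', '180', '180f', '210', '210f', '240', '240f', '270', '270f'] place ['90', '90f', '-90', '-90f']
```

Run:
```python
from h import *
for yaw in (np.pi/2,-np.pi/2): print(manip.ik([.44,-.28,.25],R2q(down(yaw))))
manip.move_ptp([.44,-.28,.25],R2q(down(-np.pi/2)))
im,c=snap('wrist','w1.png'); print(manip.get_state()['clock'],c[2]); np.savez('w1',im=im,K=c[0],k=c[1],T=c[2])
```

```text
[ 1.01135696  0.53389373 -0.74364572  1.86006697  0.44724485  0.92160969
  1.63020454]
[ 0.45699643  0.4462069   0.07996242  1.87547173 -0.04708852  0.82171178
 -1.00955942]
1.8417 [[-1.03671895e-03 -9.61045133e-01 -2.76389540e-01  5.09482671e-01]
 [-9.99999438e-01  1.05804232e-03  7.19707077e-05 -2.80319829e-01]
 [ 2.23264731e-04  2.76389460e-01 -9.61045689e-01  3.74050599e-01]
 [ 0.00000000e+00  0.00000000e+00  0.00000000e+00  1.00000000e+00]]
```

View pics/w1.png

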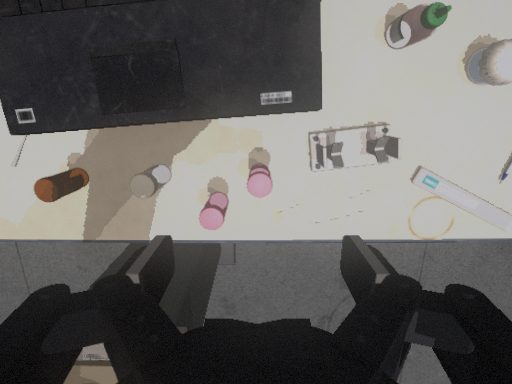

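The wrist view shows the vial leaning out, with its base near (163,173) and cap near (143,186). The cradle plate spans about (309,128) to (400,168) and is slightly turned.

Run:
```python
import cv2,numpy as np
im=cv2.imread('pics/w1.png')
a=cv2.resize(im[110:185,295:415],None,fx=6.6,fy=6.6,interpolation=cv2.INTER_CUBIC)[:300*2]
b=cv2.resize(im[150:205,120:190],None,fx=6,fy=6,interpolation=cv2.INTER_CUBIC)
cv2.imwrite('pics/w1c.png',cv2.resize(np.vstack([a[:495],np.pad(b,((0,0),(0,a.shape[1]-b.shape[1]),(0,0)))]),None,fx=.7,fy=.7,interpolation=cv2.INTER_AREA))
```

```text
(no output)
```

View pics/w1c.png

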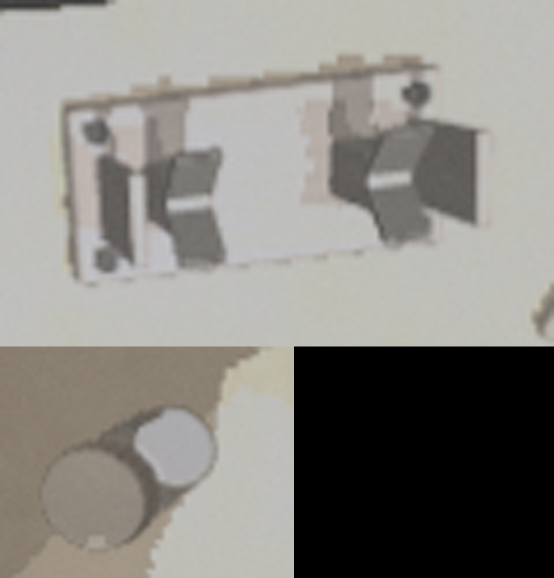

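The close crop gives the cap centre at px (142.1,185.8), plate corners at (309,133), (390,124) and (312,171), and V bottoms at (336,154) and (379,149).

Run:
```python
from h import *
d=np.load('w1.npz'); c=(d['K'],float(d['k']),d['T'])
print('vial top',onplane(c,142.1,185.8,.068),'base',onplane(c,161.9,173.9,.001))
TL,TR,BL=[onplane(c,u,v,.01) for u,v in ((309.1,132.7),(389.6,124.3),(311.9,170.8))]
print(TL,TR,BL,'len',np.linalg.norm(TR-TL),np.linalg.norm(BL-TL),'ctr',(TR+BL)/2)
for z in (.029,.034):
  a,b=[onplane(c,u,v,z) for u,v in ((336.1,154.2),(379.4,149))]
  print('V',a,b,'mid',(a+b)/2,'sep',np.linalg.norm(a-b),'azim',np.degrees(np.arctan2(*(a-b)[[1,0]])))
e=TL-TR;print(np.degrees(np.arctan2(e[1],e[0])))
```

```text
vial top [ 0.42622465 -0.15102223  0.068     ] base [ 0.42465182 -0.15162013  0.001     ]
[ 0.47993178 -0.34642202  0.01      ] [ 0.49064972 -0.44796843  0.01      ] [ 0.43061282 -0.35250566  0.01      ] len 0.10211047137805945 0.049692761535334404 ctr [ 0.46063127 -0.40023705  0.01      ]
V [ 0.4555272  -0.37743489  0.029     ] [ 0.46200168 -0.43026805  0.029     ] mid [ 0.45876444 -0.40385147  0.029     ] sep 0.0532283919461265 azim 96.98651841273846
V [ 0.45630905 -0.37602763  0.034     ] [ 0.46268971 -0.4280952   0.034     ] mid [ 0.45949938 -0.40206142  0.034     ] sep 0.052457079098638705 azim 96.98651841273842
96.02510096313446
```

```bash
cat >> h.py <<'E'
Z=np.array([0,0,1.]); V=np.array([.4255,-.1515,0]); C=np.array([.460,-.401,0]); AZ=np.radians(96.5); P=np.radians(35); ZG=.042
def az(a): return np.array([np.cos(a),np.sin(a),0])
def graspR(a): 
    return tool(az(a)*np.cos(P)-Z*np.sin(P),Z)
def placeR(b):
    d=az(b); zt=-d*np.sin(P)-Z*np.cos(P); x=d*np.cos(P)-Z*np.sin(P); return np.c_[x,np.cross(zt,x),zt]
E
python3 - <<'E'
from h import *
for a in (90,105,120,135,150):
  N=graspR(np.radians(a)); print(a,np.round(manip.ik(list(V+Z*ZG),R2q(N)),2),np.round(manip.ik(list(V+Z*ZG-.1*N[:,2]),R2q(N)),2))
# consistency: vial axis in tool
print(graspR(2).T@Z, placeR(AZ).T@az(AZ))
for b in (AZ,AZ+np.pi):
  for h in (0,.1): print(np.round(manip.ik(list(C+Z*(.055+h)+az(b)*.008),R2q(placeR(b))),2))
E
```

```text
90 [ 1.13  1.19 -0.65  1.77 -0.16  0.95  0.77] [ 1.19  1.12 -0.65  1.61 -0.14  1.19  0.76]
105 [ 1.02  1.21 -0.65  1.63 -0.03  1.15  0.8 ] [ 1.05  1.17 -0.65  1.44 -0.03  1.4   0.79]
120 [ 0.91  1.24 -0.66  1.52  0.08  1.33  0.84] [ 0.92  1.21 -0.67  1.29  0.08  1.59  0.85]
135 [ 0.82  1.26 -0.68  1.44  0.21  1.48  0.91] [ 0.8   1.25 -0.7   1.18  0.2   1.74  0.93]
150 [ 0.72  1.28 -0.71  1.39  0.34  1.6   0.98] [ 0.68  1.28 -0.73  1.11  0.33  1.86  1.03]
[ 0.81915204  0.         -0.57357644] [ 8.19152044e-01  7.27320998e-18 -5.73576436e-01]
[ 0.16  0.89  0.33  2.14  2.01  0.32 -1.54]
[ 0.14  0.69  0.36  2.11  1.37  0.31 -0.82]
[ 0.7   1.12  0.33  1.27 -0.59  1.41 -1.81]
[ 0.68  1.    0.39  1.25 -0.58  1.55 -1.84]
```

Run:
```python
from h import *
N=graspR(np.radians(120)); g=V+Z*ZG; q=R2q(N); pre=g-.1*N[:,2]
manip.set_gripper(.052,25)
manip.move_ptp(list(pre+Z*.13),q)
manip.servo_line(list(pre),.15)
s=manip.get_state();print(s['clock'],s['eef_pos']-pre)
im,c=snap('wrist','w2.png')
print('vial expected',proj(c,V+Z*.068),proj(c,V))
```

```text
4.8917 [ 5.58268105e-04 -3.96878062e-05  8.91750430e-04]
vial expected (np.float64(255.78920337220336), np.float64(177.28021952550415)) (np.float64(256.039995175576), np.float64(225.11774312412956))
```

View pics/w2.png

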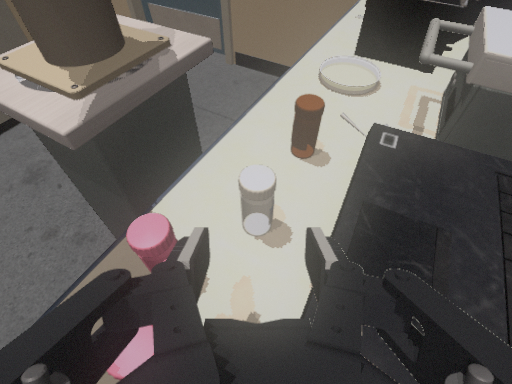

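The vial's cap centre is at (257,177) and its base at (257,224), as predicted. The pink vial lies close to the left finger, so I'll turn the approach 10° away from it.

Run:
```python
from h import *
N=graspR(np.radians(131)); g=V+Z*ZG; q=R2q(N); pre=g-.1*N[:,2]
manip.move_ptp(list(pre),q)
print(manip.servo_line(list(g),.08,until_force=8))
manip.set_gripper(.0,30)
s=manip.get_state();print(s['clock'],s['eef_pos']-g,s['finger_gap'],s['grip_force'],s['force'])
b=AZ+np.pi
manip.servo_line(list(g+Z*.16),.15)
s=manip.get_state();print(s['finger_gap'],s['joint_pos'].round(2))
for b in (AZ,AZ+np.pi):
  for h in (.15,0): 
    k=manip.ik(list(C+Z*(.055+h)+az(b)*.008),R2q(placeR(b))); print(np.round(k,2))
```

```text
False
6.9333 [ 0.00015199 -0.00011163  0.00019395] 0.026973228139537227 29.38063629611861 [-0.64949144 -0.30454376  0.69963048]
0.02716216736839488 [ 0.86  1.03 -0.72  1.48  0.05  1.62  0.86]
[ 0.39  0.56 -0.01  2.08  1.27  0.56 -0.64]
[ 0.58  0.87 -0.3   2.12  1.79  0.77 -1.19]
[ 0.42  1.18  1.14  1.23 -1.01  1.95 -1.52]
[ 0.46  1.3   0.96  1.28 -1.04  1.71 -1.5 ]
```

Run:
```python
from h import *
b=AZ; q=R2q(placeR(b)); t=C+Z*.055+az(b)*(ZG-.034)
manip.move_ptp(list(t+Z*.15),q)
manip.servo_line(list(t+Z*.04),.15)
s=manip.get_state();print(s['clock'],s['eef_pos']-t,s['finger_gap'],s['joint_pos'].round(2))
im,c=snap('wrist','w3.png')
st,sc=snap('scene'); u,v=map(int,proj(sc,t)); x=cv2.resize(st[v-60:v+60,u-60:u+60],(384,384),interpolation=cv2.INTER_CUBIC)
cv2.imwrite('pics/w3c.png',cv2.resize(np.hstack([im,x])[:,:,::-1],(800,343)))
print(proj(c,C+Z*.034+az(b)*.026),proj(c,C+Z*.034-az(b)*.026))
```

```text
10.3667 [ 0.00013776 -0.0003767   0.04015242] 0.02702315536089297 [ 0.36  0.77  0.03  2.13  1.7   0.51 -1.15]
(np.float64(256.4168153042728), np.float64(145.35613807804788)) (np.float64(256.51354254263373), np.float64(199.73230796426148))
```

View pics/w3c.png

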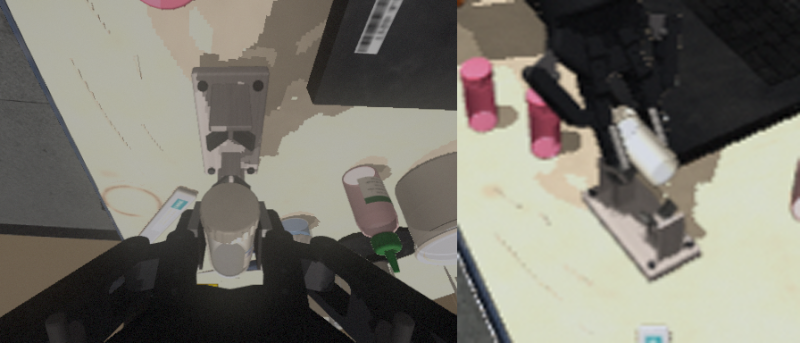

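The vial is held level, in line with the cradle. The V sits at about (259,154) against an expected x of 256, which is about 1 mm off, so I'll lower it.

Run:
```python
from h import *
b=AZ; t=C+Z*.055+az(b)*(ZG-.034)
manip.servo_line(list(t+Z*.008),.1)
f=manip.servo_line(list(t-Z*.004),.02,until_force=4)
s=manip.get_state();print(f,s['eef_pos']-t,s['force'],s['clock'])
manip.set_gripper(.045,25)
manip.hold(.4)
s=manip.get_state();print(s['clock'],s['finger_gap'])
N=q2R(s['ee_rot']); 
manip.servo_line(list(s['eef_pos']-.07*N[:,2]),.1)
manip.servo_line(list(manip.get_state()['eef_pos']+Z*.08),.2)
im,c=snap('wrist','w4.png'); print(manip.get_state()['clock'],proj(c,C+Z*.055),proj(c,C+Z*.055+az(b)*.034),proj(c,C+Z*.055-az(b)*.034))
np.savez('w4',K=c[0],k=c[1],T=c[2])
```

```text
True [ 0.00070075 -0.0002007   0.00055442] [0.59352175 0.29093979 4.18130702] 11.3833
12.1 0.044770126550788235
13.55 (np.float64(257.25129963126716), np.float64(144.07733417157408)) (np.float64(257.29581908243125), np.float64(113.34931060761647)) (np.float64(257.21471523562116), np.float64(169.26078213379242))
```

View pics/w4.png

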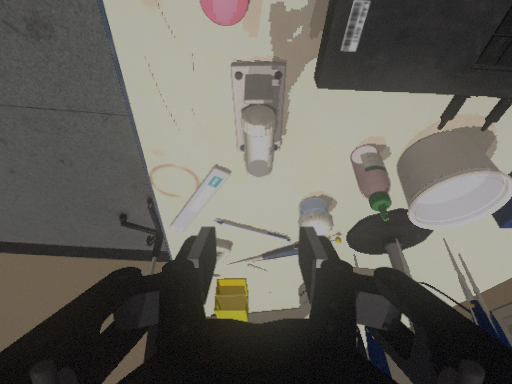

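The vial lies in the V: its ends at (259,112) and (257,170) match the seat prediction of (257,113) and (257,169). Next is the cover.

Run:
```python
from h import *
s=manip.get_state(); manip.servo_line(list(s['eef_pos']+Z*.12),.25)
for yaw in (np.pi/2,-np.pi/2,0,np.pi): 
  k=manip.ik([.45,.10,.28],R2q(down(yaw))); print(yaw,None if k is None else np.round(k,2))
manip.set_gripper(.03,30)
manip.move_ptp([.45,.10,.28],R2q(down(-np.pi/2)))
im,c=snap('wrist'); print(manip.get_state()['clock'])
np.savez('w5',im=im,K=c[0],k=c[1],T=c[2])
u,v=proj(c,[.504,.101,.094]); print(u,v); u0,v0=max(int(u)-100,0),max(int(v)-75,0)
print(u0,v0); cv2.imwrite('pics/w5.png',cv2.resize(im[v0:v0+150,u0:u0+200,::-1],None,fx=4,fy=4,interpolation=cv2.INTER_CUBIC))
def cov(p): return p
```

```text
1.5707963267948966 [ 0.17  0.37 -0.61  1.97  0.27  0.88  0.99]
-1.5707963267948966 [-0.21  0.32 -0.09  1.98  0.04  0.84 -1.89]
0 [ 0.05  0.35 -0.44  1.97  0.19  0.86 -0.49]
3.141592653589793 [ 0.26  0.39 -0.73  1.97  0.33  0.9   2.5 ]
16.1917
256.2220328901923 124.05686973207172
156 49
```

View pics/w5.png

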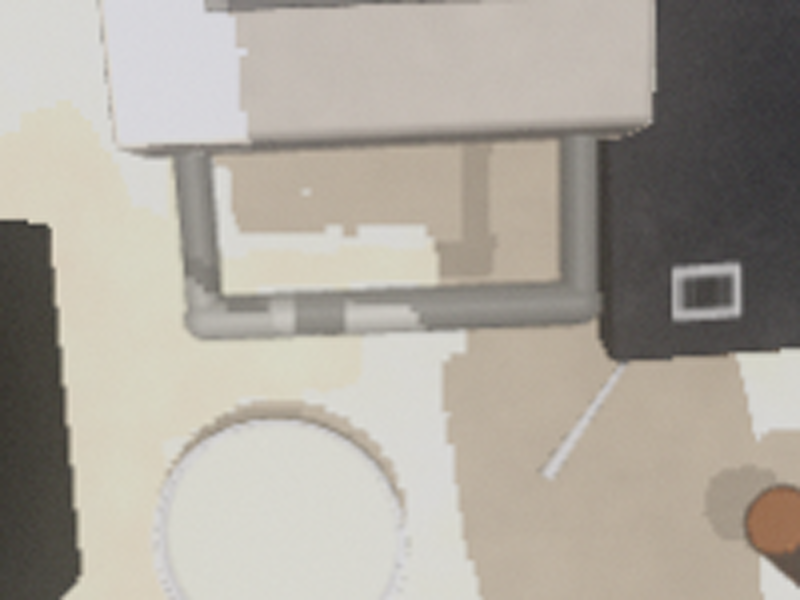

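The bar runs from crop (205,318) to (580,302), full px (207,128.5) to (301,124.5). The petri dish lies below it at crop (285,530).

```bash
cat >> h.py <<'E'
def coverpose(B,yaw,th,p0,sgn,dr=0.):
    """TCP pose with the bar at cover angle th; tool pitch p0+th below horizontal"""
    f=az(yaw); h=B+.172*f; p=p0+th
    pos=h+.172*(-np.cos(th)*f+np.sin(th)*Z)
    zt=np.cos(p)*f-np.sin(p)*Z; x=sgn*np.cross(f,Z); return pos,np.c_[x,np.cross(zt,x),zt]
E
python3 - <<'E'
from h import *
d=np.load('w5.npz'); c=(d['K'],float(d['k']),d['T'])
a,b=onplane(c,207.25,128.5,.094),onplane(c,301,124.5,.094); m=onplane(c,156+393/4,49+310/4,.094)
yaw=np.arctan2(*(a-b)[[1,0]])-np.pi/2
print(a,b,m,np.degrees(yaw),np.linalg.norm(a-b)+.009)
for p0 in (40,50,60):
  for sgn in (1,-1):
    for th in (0,.5,.83,1.12):
      pos,M=coverpose(m,yaw,th,np.radians(p0),sgn)
      k=manip.ik(list(pos),R2q(M)); print(p0,sgn,th,pos.round(3),None if k is None else np.round(k,2))
E
```

```text
[0.499378   0.15362509 0.094     ] [0.50358995 0.05306844 0.094     ] [0.50143861 0.10311482 0.094     ] 2.3985091809881265 0.10964481601231507
40 1 0 [0.501 0.103 0.094] None
40 1 0.5 [0.522 0.104 0.176] [ 0.39  0.69 -1.06  2.22  1.47  0.73  1.48]
40 1 0.83 [0.557 0.105 0.221] [-0.72  0.64  0.77  1.84 -0.59  0.86 -2.77]
40 1 1.12 [0.598 0.107 0.249] [-0.59  0.82  0.77  1.42 -0.52  1.38 -2.85]
40 -1 0 [0.501 0.103 0.094] None
40 -1 0.5 [0.522 0.104 0.176] [-0.07  0.49 -0.33  2.24  1.31  0.27 -1.55]
40 -1 0.83 [0.557 0.105 0.221] [ 0.06  0.56 -0.45  1.82  0.34  0.8  -0.52]
40 -1 1.12 [0.598 0.107 0.249] [ 0.05  0.74 -0.48  1.4   0.25  1.32 -0.4 ]
50 1 0 [0.501 0.103 0.094] None
50 1 0.5 [0.522 0.104 0.176] [-0.68  0.57  0.59  2.1  -0.69  0.44 -2.68]
50 1 0.83 [0.557 0.105 0.221] [-0.67  0.73  0.77  1.68 -0.54  1.11 -2.81]
50 1 1.12 [0.598 0.107 0.249] [-0.54  0.92  0.77  1.26 -0.52  1.62 -2.86]
50 -1 0 [0.501 0.103 0.094] None
50 -1 0.5 [0.522 0.104 0.176] [-0.04  0.52 -0.33  2.09  0.55  0.43 -0.76]
50 -1 0.83 [0.557 0.105 0.221] [ 0.06  0.64 -0.47  1.66  0.27  1.04 -0.45]
50 -1 1.12 [0.598 0.107 0.249] [ 0.04  0.84 -0.48  1.23  0.22  1.55 -0.38]
60 1 0 [0.501 0.103 0.094] None
60 1 0.5 [0.522 0.104 0.176] [-0.74  0.68  0.77  1.95 -0.69  0.76 -2.67]
60 1 0.83 [0.557 0.105 0.221] [-0.62  0.82  0.77  1.53 -0.52  1.34 -2.82]
60 1 1.12 [0.598 0.107 0.249] [-0.48  1.02  0.77  1.09 -0.52  1.84 -2.88]
60 -1 0 [0.501 0.103 0.094] [ 0.13  0.81 -0.74  2.46  2.22  0.83 -2.47]
60 -1 0.5 [0.522 0.104 0.176] [ 0.04  0.58 -0.43  1.93  0.38  0.68 -0.58]
60 -1 0.83 [0.557 0.105 0.221] [ 0.06  0.74 -0.48  1.5   0.23  1.27 -0.41]
60 -1 1.12 [0.598 0.107 0.249] [ 0.02  0.95 -0.48  1.07  0.19  1.77 -0.37]
```

```bash
cat >> h.py <<'E'
B=np.array([.5015,.1031,.094]); YAW=np.radians(2.4)
def cp(th,p0=np.radians(78),k=.6): 
    return coverpose(B,YAW,th,p0-(1-k)*th,-1)
E
python3 - <<'E'
from h import *
for th in (0,.3,.6,.85,1.1):
    pos,M=cp(th); k=manip.ik(list(pos),R2q(M)); print(th,None if k is None else np.round(k,2))
pos,M=cp(0); zt=M[:,2]
manip.set_gripper(.034,35)
manip.move_ptp(list(pos-.1*zt),R2q(M))
im,c=snap('wrist','w6.png')
s=manip.get_state();print(s['clock'],s['joint_pos'].round(2),[proj(c,B+e*az(YAW+np.pi/2)) for e in (-.05,.05)])
E
```

```text
0 [-0.06  0.66 -0.33  2.21  1.22  0.27 -1.45]
0.3 [ 0.01  0.61 -0.39  2.    0.43  0.58 -0.64]
0.6 [ 0.06  0.65 -0.46  1.74  0.28  0.96 -0.48]
0.85 [ 0.06  0.73 -0.48  1.5   0.23  1.27 -0.41]
1.1 [ 0.04  0.85 -0.48  1.22  0.21  1.58 -0.38]
17.4833 [-0.06  0.44 -0.33  2.18  0.55  0.39 -0.8 ] [(np.float64(256.5647451238548), np.float64(251.69462024799066)), (np.float64(256.31342437111994), np.float64(136.37292171045627))]
```

View pics/w6.png

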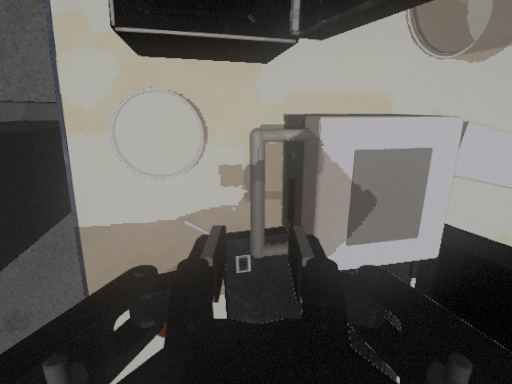

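The bar appears at x≈257, from row 135 to 252, exactly as predicted and centred between the fingers. Next I'll descend, grip and raise in small steps.

Run:
```python
from h import *
pos,M=cp(0)
print(manip.servo_line(list(pos),.08,until_force=6))
manip.set_gripper(0.,35)
s=manip.get_state();print(s['clock'],s['eef_pos']-pos,s['finger_gap'],s['grip_force'],s['force'])
if s['finger_gap']>.006:
  for th in np.arange(.06,.49,.06):
    pos,M=cp(th); manip.servo_line(list(pos),.05,rotation=R2q(M))
    s=manip.get_state();print(round(th,2),round(s['clock'],2),(s['eef_pos']-pos).round(4),s['finger_gap'].round(4),s['force'].round(1))
```

```text
False
19.2167 [0.00047472 0.00010081 0.00036033] 0.01098427828405977 34.10144805908203 [ 1.1974726  -0.39680003  1.3147175 ]Traceback (most recent call last):
  File "<stdin>", line 9, in <module>
AttributeError: 'float' object has no attribute 'round'
```

Run:
```python
from h import *
for th in np.arange(.12,.49,.06):
    pos,M=cp(th); manip.servo_line(list(pos),.05,rotation=R2q(M))
    s=manip.get_state();print(round(th,2),round(s['clock'],2),(s['eef_pos']-pos).round(4),round(s['finger_gap'],4),s['force'].round(1))
im,c=snap('scene'); u,v=map(int,proj(c,B+[.05,0,.06]))
w,cw=snap('wrist')
cv2.imwrite('pics/s7.png',np.hstack([cv2.resize(im[max(v-70,0):v+70,u-70:u+70],(384,384)),cv2.resize(w,(416,384))])[:,:,::-1])
```

```text
0.12 19.93 [ 0.0003  0.0001 -0.0003] 0.0106 [ 4.1  1.  -4.7]
0.18 20.29 [ 0.0002  0.0001 -0.0003] 0.0108 [ 3.8  1.7 -3.4]
0.24 20.65 [ 0.0002  0.0001 -0.0003] 0.0109 [ 3.7  1.4 -3.5]
0.3 21.01 [-0.      0.0001 -0.0004] 0.0107 [ 4.6  1.1 -4. ]
0.36 21.37 [-0.0001  0.0001 -0.0004] 0.0106 [ 3.6  2.6 -4.4]
0.42 21.73 [-0.0003  0.     -0.0005] 0.0112 [ 2.6  1.2 -5.7]
0.48 22.08 [-0.0004  0.0001 -0.0004] 0.0106 [ 2.8  2.2 -4.3]
```

View pics/s7.png

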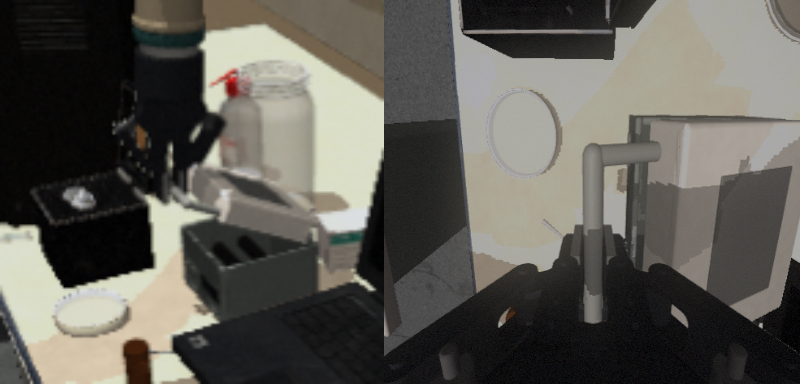

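The bar is held between the pads, and the cover is about 27° open with the rollers visible. I'll continue past the balance point and ease back.

Run:
```python
from h import *
def go(th):
    pos,M=cp(th); manip.servo_line(list(pos),.05,rotation=R2q(M))
    s=manip.get_state();print(round(th,2),round(s['clock'],2),(s['eef_pos']-pos).round(4),round(s['finger_gap'],4),s['force'].round(1))
for th in np.arange(.54,1.13,.06): go(th)
go(1.13); manip.hold(.4)
for th in np.arange(1.07,.84,-.06): go(th)
go(.83); manip.hold(.5); go(.83)
w,c=snap('wrist'); 
t,ct=snap('top'); 
pos,M=cp(.83); h=B+.172*az(YAW)
# cover frame check: bar ends predicted
print([tuple(np.round(proj(c,pos+e*az(YAW+np.pi/2)),1)) for e in (-.05,.05)])
cv2.imwrite('pics/w8.png',w[:,:,::-1])
```

```text
0.54 22.54 [-0.0005  0.0001 -0.0003] 0.0111 [ 0.7  2.7 -3.8]
0.6 22.9 [-0.0007  0.     -0.0005] 0.0106 [ 0.9  2.4 -4.3]
0.66 23.26 [-0.0008  0.     -0.0003] 0.0107 [-2.3  2.3 -1.3]
0.72 23.62 [-0.0009  0.     -0.0001] 0.0106 [-4.   2.2  0.4]
0.78 23.98 [-0.0011  0.     -0.0001] 0.0108 [-5.   1.1  1.7]
0.84 24.33 [-0.001  -0.      0.0002] 0.0106 [-5.   2.1  3. ]
0.9 24.69 [-0.0009  0.      0.0005] 0.0107 [-5.9  1.7  4.3]
0.96 25.05 [-0.0009  0.0001  0.0008] 0.011 [-6.2  0.9  6.7]
1.02 25.41 [-0.0007  0.      0.0011] 0.0106 [-6.8  1.9  7. ]
1.08 25.77 [-0.0008  0.0001  0.0013] 0.0105 [-5.7  0.5  8.2]
1.13 26.09 [-0.0006  0.      0.0016] 0.0107 [-5.6  1.1  9.1]
1.07 26.85 [-0.0007  0.      0.0014] 0.0105 [-4.8  0.5  7.5]
1.01 27.21 [-0.0006  0.      0.0013] 0.0104 [-4.5  1.   7.8]
0.95 27.57 [-0.0005  0.      0.0012] 0.0111 [-5.4  0.6  8.2]
0.89 27.93 [-0.0004  0.      0.0011] 0.0107 [-4.9 -0.5  7.2]
0.83 28.28 [-0.0005  0.      0.0009] 0.0108 [-5.2  1.5  7. ]
0.83 29.03 [-0.0005  0.0001  0.0009] 0.0107 [-6.4  1.   7.7]
[(np.float64(258.2), np.float64(339.9)), (np.float64(258.7), np.float64(157.6))]
```

View pics/w8.png

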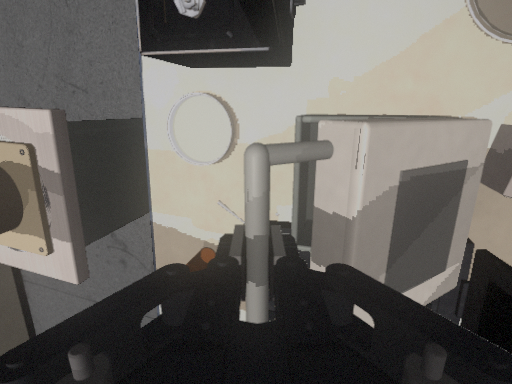

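The bar sits between the pads at x≈258, starting at row 150, which matches the predicted 0.83 rad pose. The cover is held still there.

```bash
python3 -c "
from h import *
print(manip.sign_off())"
```

```text
the job is handed in; nothing more can be done
None
```

I laid the vial in the V cradle and let it go, raised the cover to a commanded 1.13 rad (past the balance point), and eased it back to about 0.83 rad, where the gripper holds it; the job is handed in at about 29 s on the robot's clock, with no verdict returned.

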